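Right the serving cup, then hold a croquette over it with the tongs

TASK

First stand the fallen copper-coloured serving cup upright on the worktop and let go of it. Then pick up the tongs, close them on the croquette that lies on the wooden board, and lift it centrally over the mouth of the standing cup, with the croquette and tongs well clear above the rim; finish while still holding it there in the tongs. The gripper itself must never touch the food, and everything else stays where it is.

Things in the scene. Friction and masses are not known exactly. Their poses are not given: they have to be found in the camera images.
- cup: copper-coloured metal serving cup, a plain straight round pot 60 mm across and 80 mm tall, wall 3 mm, open at one end, about 0.12 kg; starts lying on its side on the worktop. Origin: centre of the outside of its closed bottom; its z axis runs from the bottom to the open mouth (level at the start, straight up when it stands)
- cup_center (a point): centre of the cup, on its axis half-way (40 mm) between bottom and mouth; axes as the cup's. 40 mm above the worktop when the cup stands
- cup_rim (a point): centre of the cup's mouth, in the plane of its rim, 80 mm from the bottom
- tongs: sprung tongs, 0.1 kg, lying flat: two steel arms hinged at one end, 225 mm long, 26 mm tall as they lie, spread in a V parallel to the worktop; green pads outside at the grip and inside at the tips. x axis: from hinge to tips; y: across, the line along which the arms close; z: up as it lies. Origin: at the underside below the grip centre, 110 mm ahead of the hinge
- tongs_grip (a point): centre between the outer grip pads (56 mm long, 26 mm tall), 13 mm above the underside; axes as the tongs'. Width over the pads: 57 mm open, about 38 on the croquette, 26 closed. Sprung open: 4 N per pad begins to close them, 6.5 N at 38 mm; 20 to 25 N holds the croquette firmly. Pressed to 50 mm the tongs can be carried, tips still about 62 mm apart
- tongs_tips (a point): point on the centre line between the inner tip pads (42 mm long, 26 mm tall), where the food is to be taken: 75 mm ahead of the grip centre along x, 13 mm above the underside. Gap between the tips is 74 mm open
- tongs_left: the arm of the tongs on its +y side; turns about the hinge; both arms always close equally. Origin at the hinge
- tongs_right: the arm of the tongs on its -y side, likewise
- croquette: golden-brown croquette, upright round drum 40 mm across and 36 mm tall, firm, about 0.04 kg, standing on the board. Origin: centre of its underside
- croquette_center (a point): centre of the croquette, 18 mm above its underside
- board: fixed wooden board 150 x 270 x 15 mm (x, y, z) that carries the croquette and the ramekin; origin at the centre of its underside
- ramekin: small white ceramic ramekin, 60 mm across, 32 mm tall, on the wooden board; origin at the centre of its underside. Leave alone
- tin_a: closed food tin with blue label, 74 mm across, 108 mm tall, upright at the far side; origin at the centre of its underside. Leave alone
- tin_b: closed food tin with red label, 74 mm across, 108 mm tall, upright at the far side; origin at the centre of its underside. Leave alone
- mill: dark wooden pepper mill, 52 mm across, 142 mm tall, upright at the far side; origin at the centre of its underside. Leave alone
- shaker: steel salt shaker with white lid, 44 mm across, 75 mm tall, upright at the far side; origin at the centre of its underside. Leave alone
There are look-alikes about, which are no part of the job. Of the things like the croquette, leave any that is blue or red; of the rest the smaller one is meant.

How it is judged:
On the way, in this order (a step that is already met when the one before it is completed fails the run):
1. the cup stands upright on the worktop, let go (angle between cup's own z axis and vertical below 0.1 rad and height (world z) of cup_center between 0.034 and 0.046 m and contact force between the fingers and cup below 0.1 N and linear speed of cup below 0.03 m/s), for 0.3 s.
2. the croquette is squeezed between both arms of the gripped tongs and lifted off the board (contact force between each of tongs_left, tongs_right and croquette above 1 N and contact force between the fingers and tongs above 1 N and height (world z) of croquette_center above 0.055 m), for 0.3 s.
At the end, for the whole second after the job is handed in: Cup upright on the worktop (within 0.1 rad), let go; croquette squeezed by both tong arms (over 1 N each) in the gripped tongs, its centre within 27 mm of the cup's axis and over 28 mm above the rim, tong tips' centre over 18 mm above it, still, nothing touching the cup (all of step 1 and contact force between each of tongs_left, tongs_right and croquette above 1 N and contact force between the fingers and tongs above 1 N and horizontal distance between croquette_center and cup_rim below 0.027 m and z of croquette_center in the frame of cup_rim above 0.028 m and z of tongs_tips in the frame of cup_rim above 0.018 m and contact force between each of croquette, tongs and cup below 0.05 N and linear speed of croquette below 0.05 m/s); the arm keeps its last pose, push and grip.
It fails at once if the robot itself touches the croquette (contact force between any of the arm, the fingers and croquette above 0.2 N).
It fails at once if the ramekin, a tin, the mill or the shaker is moved by more than 30 mm (distance of any of ramekin, tin_a, tin_b, mill, shaker from where it was at the start of the episode above 0.03 m).
It also fails if it takes over 64 s, if anything falls off the work surface, if the arm or the gripper's body presses on something with over 40 N, if the wrist force passes 120 N, or if a joint passes its speed limit or range.

ROBOT

A 6-joint arm with a two-finger parallel gripper is mounted at the origin on the work surface. World frame = base frame: x ahead of the robot, y to its left, z up, the work surface at z = 0. Lengths are in m, angles in rad, forces in N, time in s.
With the tool pointing down it reaches from about 0.4 to 0.825 m from the base axis. Payload 7 kg.
Tool frame: the origin (TCP) lies on the centre line of the jaws, within the pads' length; the fingertips stand tip_reach ahead of it and the grasp point (between the pads) is the TCP (tip_reach is the distance from the TCP to the fingertips, in m); z points along the fingers, y is the line along which they close (so a half turn about z gives the same grasp; the last joint's range is limited). The gripper opens to 88 mm and grips with 3 to 60 N. Pads are 19 mm wide; open, the fingers measure 130 mm over their backs; the gripper's body (78 mm by 193 mm) begins 47 mm behind the grasp point.
Start: joints at [-1.006, 0.359, 0.012, 0, -1.224, -0.288], TCP at [0.184, -0.649, 0.246] pointing down, gripper open.
Joint ranges: [-3.07, 3.07], [-1.43, 2.12], [-1.02, 1.25], [-3.03, 1.67], [-3.05, -0], [-3.03, 3.03]. Speed limits (rad/s): [2.39, 2.39, 3.01, 3.14, 3.14, 3.14].

INTERFACE

Orientations are given as [roll, pitch, yaw] about the fixed x, y, z axes, in that order (R = Rz(yaw) Ry(pitch) Rx(roll)).
In Python, from station import get_state, grab_frame, calibration, job_done, find_in, mark_of, tip_reach gives the robot as it stands.
- The arm moves only by the shell command python3 -m handwheel 'ROWS' [OPENING] [FORCE]. ROWS is JSON, a list of rows, each an object with "delta_pos": the shift along the world's x, y, z in units of 30 mm (1.0 is 30 mm), a list of three; "dr": the turn, a rotation vector about the world's x, y, z in degrees, a list of three. In form: [{"delta_pos": [tx, ty, tz], "dr": [rx, ry, rz]}, ...]. A call has 1 to 10 rows; each row shifts and turns the commanded pose from where the row before left it; what a row does not reach is not made up. A row lasts 1/10 s, in which the tool goes at most 50 mm and 8.59 degrees, less where a joint would pass 70% of its speed; a pose out of reach is approached as far as the arm can. A call is refused whole if a number of a shift passes 1 or a number of a turn 8.59, either way. A call with a gripper value outside its range is refused whole. OPENING is the closure, from -1 (fully open) to 1 (shut), set as the call begins (- or left out, the last holds). The fingers move at their own pace and stop on an object; FORCE is the grip in N (left out, the last holds). Time passes only in rows, so rows that do not move let the fingers close. It gives the time, the measured TCP pose, the force, the opening and the grip force at its end, in the units of the state.
- get_state(): the state, without advancing time (a new reading comes with each control period).
- grab_frame(name): name is "side" or "top" or "wrist"; returns the picture (400x640x3 uint8, red, green, blue); there is no depth.
- calibration(name): a dict with "fx", "fy", "cx", "cy" (pixels), "extrinsics" (4x4, takes a point from world to camera coordinates). Camera axes: x right, y down, z forward; pixel columns grow to the right and rows downward; lengths in m; the calibration is good to about 2 mm. The wrist camera is an equidistant fisheye: a pixel r from the principal point sees the ray r / f radians off the axis. A picture is of the moment at which its call begins: read the wrist's pose just before it. calibration takes no time and is no camera call; for the wrist camera it gives the pose at the moment of the call.
- job_done(): hands the job in; it is judged then, once.
Trained networks look in the newest picture that a camera, given by its name, has taken for a name from the list of things; names that differ only in an ending like _2 or _b are one class to them, and where a whole thing is asked for, a point or a joint stands for the part that bears it (a point fixed in the world has none). Each returns a list of dicts, best first, with "conf" (0 to 1); they miss things now and then, are a little off and sometimes report something else, mostly with a low value. They report only what shows in the picture. A call takes as long as a camera call. They do not tell look-alikes from the thing itself.
- find_in(camera, query): "location" ([column, row] in pixels, amid what is visible of it).
- mark_of(camera, query): "location" ([column, row] in pixels: a listed point, or the origin of a listed thing).
The state is a dict: "t": time; "q": joint angles; "qd": joint speeds; "joint_efforts": joint torques, N m; "eef_pos": TCP position; "ee_rot": TCP orientation; "force": force on the tool from outside, world axes, zero at the start; "moment": the same for the moment, N m; "width": finger opening in m; "gripper_force": force on a finger pad.
Only numpy, scipy, OpenCV 4.12 (cv2) and the standard library are available. Lean on these libraries where they do the work, as an engineer would, in place of code of your own. Each camera call takes 0.05 s, during which the arm holds its last target. There are 200 camera calls.

## Working session

There is one attempt and no reset: what is moved stays moved. The work goes in short steps, Python scripts to look and compute and a shell command to move; the robot and the scene stay as the last step left them, time stands still between calls to the robot, and variables do not carry over. Pictures are saved under pics/ and viewed, at most 14 in all, crops included, and the job is handed in when it is done.

```bash
mkdir -p pics
cat > h.py <<'E'
import numpy as np, cv2
from station import *
def ray(cam,px):
    c=calibration(cam); E=np.array(c["extrinsics"]); R=E[:3,:3]; o=-R.T@E[:3,3]
    u=(px[0]-c["cx"])/c["fx"]; v=(px[1]-c["cy"])/c["fy"]
    if cam=="wrist":
        r=np.hypot(u,v); s=np.sin(r)/r if r>1e-9 else 1; d=np.array([u*s,v*s,np.cos(r)])
    else: d=np.array([u,v,1.])
    return o,R.T@d
def atz(cam,px,z):
    o,d=ray(cam,px); return o+d*(z-o[2])/d[2]
def snap(cam,name=None):
    f=grab_frame(cam)
    if name: cv2.imwrite(f"pics/{name}.png",f[:,:,::-1])
    return f
Z=dict(cup=.03,cup_center=.03,cup_rim=.03,tongs=0,tongs_grip=.013,tongs_tips=.013,croquette=.015,croquette_center=.033,board=0,ramekin=.015,tongs_left=0.013)
def marks(cam,names):
    for n in names:
        for m in mark_of(cam,n)[:4]:
            print(cam,n,round(m["conf"],2),np.round(m["location"]),np.round(atz(cam,m["location"],Z.get(n,0)),3))
E
python3 - <<'E'
from h import *
s=get_state();print(s,tip_reach)
snap("top","top0");snap("side","side0")
for c in("top","side"): marks(c,["cup","cup_rim","tongs_grip","tongs_tips","tongs_left","croquette_center","board","ramekin"])
E
```

```text
{'t': 0.0, 'q': array([-1.00588455e+00,  3.59336379e-01,  1.10741183e-02, -3.55197402e-04,
       -1.22404733e+00, -2.88120687e-01]), 'qd': array([-1.97518779e-03,  7.68135707e-04, -7.60228140e-04,  2.12257814e-03,
       -2.20040958e-03,  2.65448515e-05]), 'joint_efforts': array([-3.73591929e-04, -5.82723820e+01,  2.93048304e+01,  6.99739963e+00,
        6.84063751e-03, -1.61254188e-04]), 'eef_pos': array([ 0.18433573, -0.64888813,  0.24466103]), 'ee_rot': array([ 3.14004688e+00, -1.09889786e-04, -2.86492245e+00]), 'force': array([-0.62927822, -0.03498295,  0.19839042]), 'moment': array([-0.03605488,  0.01578765,  0.06124868]), 'gripper_force': 0.0, 'width': 0.08747634025102038} 0.019
top cup 0.8 [206. 218.] [0.515 0.303 0.03 ]
top cup_rim 0.89 [227. 234.] [0.467 0.237 0.03 ]
top tongs_grip 0.78 [400. 235.] [ 0.467 -0.289  0.013]
top tongs_tips 0.62 [410. 210.] [ 0.543 -0.324  0.013]
top tongs_tips 0.17 [299. 129.] [0.8   0.024 0.013]
top tongs_left 0.66 [387. 267.] [ 0.369 -0.248  0.013]
top croquette_center 0.81 [233. 180.] [0.633 0.223 0.033]
top croquette_center 0.72 [328. 249.]
[... 410 characters left out ...]
8. 294.] [0.466 0.236 0.03 ]
side tongs_grip 0.57 [375. 167.] [ 0.473 -0.279  0.013]
side tongs_grip 0.43 [305. 228.] [0.564 0.045 0.013]
side tongs_tips 0.87 [355. 157.] [ 0.54  -0.316  0.013]
side tongs_tips 0.49 [248. 183.] [ 0.776 -0.084  0.013]
side tongs_tips 0.45 [193. 276.] [0.719 0.26  0.013]
side tongs_left 0.76 [405. 184.] [ 0.378 -0.218  0.013]
side croquette_center 0.94 [239. 265.] [0.637 0.219 0.033]
side croquette_center 0.9 [378. 207.] [ 0.42  -0.061  0.033]
side croquette_center 0.88 [306. 228.] [0.553 0.069 0.033]
side croquette_center 0.69 [378. 170.] [ 0.455 -0.23   0.033]
side board 0.68 [306. 221.] [0.577 0.005 0.   ]
side ramekin 0.65 [300. 202.] [ 0.61  -0.044  0.015]
```

View pics/top0.png

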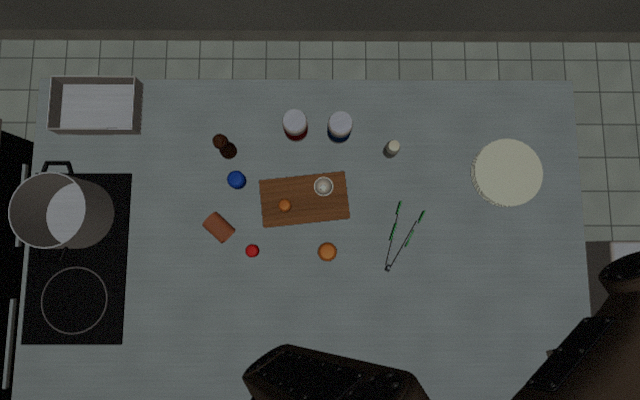

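View pics/side0.png

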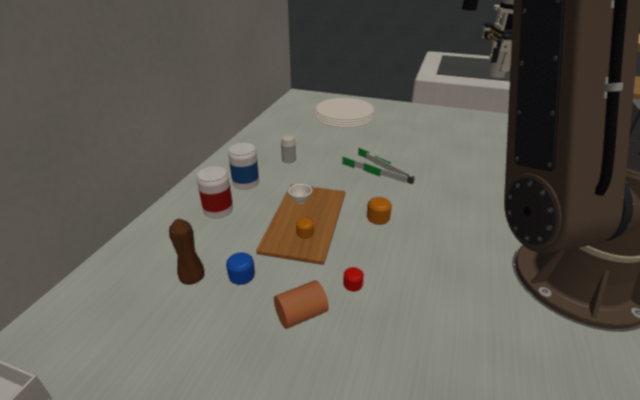

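The croquette to take is at top pixel (285,205), on the board at about (0.557, 0.062). The larger orange one is off the board. The cup lies at (205–235, 213–242), with its mouth towards the robot at about (0.467, 0.237). The tongs are at (387–423, 200–270). I'll move over the cup first.

```bash
python3 -m handwheel '[{"delta_pos":[0.8,0.6,0],"dr":[0,0,3.5]},{"delta_pos":[0.8,0.6,0],"dr":[0,0,3.5]},{"delta_pos":[0.8,0.6,0],"dr":[0,0,3.5]},{"delta_pos":[0.8,0.6,0],"dr":[0,0,3.5]},{"delta_pos":[0.8,0.6,0],"dr":[0,0,3.5]},{"delta_pos":[0.8,0.6,0],"dr":[0,0,3.5]},{"delta_pos":[0.8,0.6,0],"dr":[0,0,3.5]},{"delta_pos":[0.8,0.6,0],"dr":[0,0,3.5]},{"delta_pos":[0.8,0.6,0],"dr":[0,0,3.5]},{"delta_pos":[0.8,0.6,0],"dr":[0,0,3.5]}]' -1
python3 -m handwheel '[{"delta_pos":[0,1,0],"dr":[0,0,0]},{"delta_pos":[0,1,0],"dr":[0,0,0]},{"delta_pos":[0,1,0],"dr":[0,0,0]},{"delta_pos":[0,1,0],"dr":[0,0,0]},{"delta_pos":[0,1,0],"dr":[0,0,0]},{"delta_pos":[0,1,0],"dr":[0,0,0]},{"delta_pos":[0,1,0],"dr":[0,0,0]},{"delta_pos":[0,1,0],"dr":[0,0,0]},{"delta_pos":[0,1,0],"dr":[0,0,0]},{"delta_pos":[0,1,0],"dr":[0,0,0]}]'
python3 -m handwheel '[{"delta_pos":[0,1,0],"dr":[0,0,0]},{"delta_pos":[0,1,0],"dr":[0,0,0]},{"delta_pos":[0,1,0],"dr":[0,0,0]},{"delta_pos":[0,1,0],"dr":[0,0,0]},{"delta_pos":[0,1,0],"dr":[0,0,0]},{"delta_pos":[0,1,0],"dr":[0,0,0]},{"delta_pos":[0,1,0],"dr":[0,0,0]},{"delta_pos":[0,1,0],"dr":[0,0,0]},{"delta_pos":[0,1,0],"dr":[0,0,0]},{"delta_pos":[0,1,0],"dr":[0,0,0]},{"delta_pos":[0,0,0],"dr":[0,0,0]}]' || python3 -m handwheel '[{"delta_pos":[0,1,0],"dr":[0,0,0]},{"delta_pos":[0,1,0],"dr":[0,0,0]},{"delta_pos":[0,1,0],"dr":[0,0,0]},{"delta_pos":[0,1,0],"dr":[0,0,0]},{"delta_pos":[0,1,0],"dr":[0,0,0]},{"delta_pos":[0,1,0],"dr":[0,0,0]},{"delta_pos":[0,1,0],"dr":[0,0,0]},{"delta_pos":[0,1,0],"dr":[0,0,0]},{"delta_pos":[0,1,0],"dr":[0,0,0]},{"delta_pos":[0,0,0],"dr":[0,0,0]}]'
python3 - <<'E'
from h import *
print(get_state()["q"].round(3))
snap("wrist","w1"); marks("wrist",["cup","cup_center","cup_rim","croquette_center"])
E
```

```text
t: 1.9
eef_pos: [0.4254, -0.4685, 0.2457]
ee_rot: [-3.141, -0.0, -2.251]
force: [0.7, -0.8, -0.1]
width: 0.0877
gripper_force: 0.0
t: 2.9
eef_pos: [0.4243, -0.1682, 0.2458]
ee_rot: [-3.141, 0.001, -2.254]
force: [-0.0, 0.2, 0.7]
width: 0.0874
gripper_force: 0.0
t: 3.9
eef_pos: [0.4247, 0.1033, 0.2459]
ee_rot: [-3.141, 0.001, -2.251]
force: [-0.6, -0.5, 0.2]
width: 0.0878
gripper_force: 0.0
[ 0.693 -0.047 -0.481  0.    -1.136 -1.373]
wrist cup 0.6 [354. 316.] [0.515 0.285 0.03 ]
wrist cup_center 0.86 [362. 297.] [0.487 0.264 0.03 ]
wrist cup_rim 0.72 [361. 271.] [0.463 0.229 0.03 ]
wrist croquette_center 0.9 [226. 222.] [0.552 0.065 0.033]
wrist croquette_center 0.82 [358. 209.] [0.413 0.155 0.033]
wrist croquette_center 0.68 [262. 323.] [0.628 0.209 0.033]invalid input at $: expected 1 to 10 rows
```

View pics/w1.png

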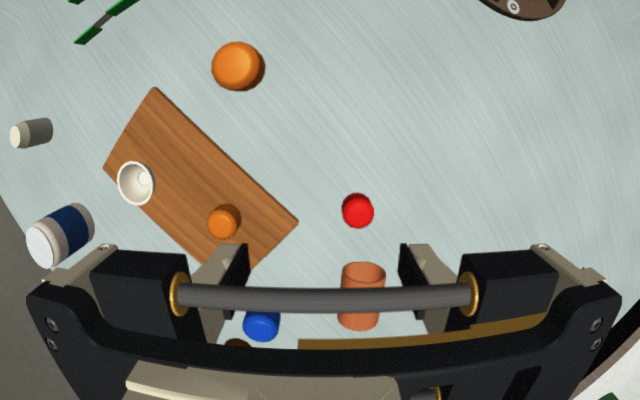

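```bash
python3 -m handwheel '[{"delta_pos":[0,0.33,0],"dr":[4.86,-3.93,0]},{"delta_pos":[0,0.33,0],"dr":[4.86,-3.93,0]},{"delta_pos":[0,0.33,0],"dr":[4.86,-3.93,0]},{"delta_pos":[0,0.33,0],"dr":[4.86,-3.93,0]},{"delta_pos":[0,0.33,0],"dr":[4.86,-3.93,0]},{"delta_pos":[0,0.33,0],"dr":[4.86,-3.93,0]},{"delta_pos":[0,0.33,0],"dr":[4.86,-3.93,0]},{"delta_pos":[0,0.33,0],"dr":[4.86,-3.93,0]},{"delta_pos":[0,0,-0.5],"dr":[0,0,0]},{"delta_pos":[0,0,-0.5],"dr":[0,0,0]}]' -1
python3 -m handwheel '[{"delta_pos":[0,0,-0.9],"dr":[0,0,0]},{"delta_pos":[0,0,-0.9],"dr":[0,0,0]},{"delta_pos":[0,0,-0.9],"dr":[0,0,0]},{"delta_pos":[0,0,-0.8],"dr":[0,0,0]},{"delta_pos":[0,0,0],"dr":[0,0,0]}]'
python3 - <<'E'
from h import *
from scipy.spatial.transform import Rotation as Ro
s=get_state();print(s["q"].round(3)); R=Ro.from_euler("xyz",s["ee_rot"]).as_matrix();print(R.round(3))
snap("wrist","w2"); marks("wrist",["cup","cup_center","cup_rim"])
E
```

```text
t: 5.15
eef_pos: [0.4221, 0.1711, 0.2123]
ee_rot: [3.132, 0.816, -2.262]
force: [0.3, -0.2, -0.4]
width: 0.0875
gripper_force: 0.0
t: 5.65
eef_pos: [0.4211, 0.1703, 0.1037]
ee_rot: [3.123, 0.809, -2.27]
force: [0.4, -0.0, 0.9]
width: 0.0875
gripper_force: 0.0
[ 0.1    0.06  -0.682 -1.26  -0.575  0.231]
[[-0.444 -0.774  0.452]
 [-0.528  0.633  0.566]
 [-0.724  0.013 -0.69 ]]
wrist cup 0.9 [326. 236.] [0.515 0.292 0.03 ]
wrist cup_center 0.71 [331. 227.] [0.497 0.277 0.03 ]
wrist cup_rim 0.6 [333. 207.] [0.467 0.243 0.03 ]
```

View pics/w2.png

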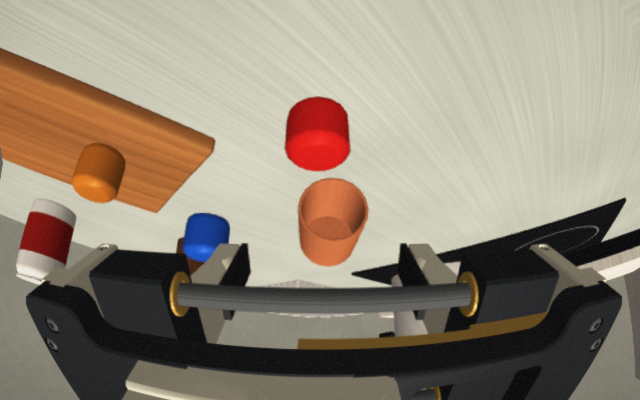

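```bash
python3 -m handwheel '[{"delta_pos":[0.27,0.49,0],"dr":[0,0,0]},{"delta_pos":[0.27,0.49,0],"dr":[0,0,0]},{"delta_pos":[0.39,0.49,-0.6],"dr":[0,0,0]},{"delta_pos":[0.39,0.49,-0.6],"dr":[0,0,0]},{"delta_pos":[0.39,0.49,-0.6],"dr":[0,0,0]},{"delta_pos":[0.2,0.25,-0.3],"dr":[0,0,0]},{"delta_pos":[0,0,0],"dr":[0,0,0]}]' -1
python3 - <<'E'
from h import *
s=get_state();print(s["q"].round(3),s["eef_pos"],s["force"])
snap("side","s3");snap("wrist","w3"); marks("wrist",["cup","cup_center","cup_rim"]); 
a=cv2.imread("pics/s3.png")[180:360,180:460];b=cv2.imread("pics/w3.png")[100:340,160:480]
cv2.imwrite("pics/c3.png",np.vstack([cv2.resize(a,(466,300)),cv2.resize(b,(466,300))]))
E
```

```text
t: 6.55
eef_pos: [0.4793, 0.2542, 0.044]
ee_rot: [3.13, 0.814, -2.259]
force: [0.1, -0.4, 0.6]
width: 0.0876
gripper_force: 0.0
[ 0.164  0.306 -0.591 -1.557 -0.509  0.528] [0.47926192 0.25417136 0.04400715] [ 0.08202838 -0.39998193  0.55007435]
wrist cup 0.75 [316. 271.] [0.515 0.292 0.03 ]
wrist cup_center 0.91 [321. 256.] [0.488 0.264 0.03 ]
wrist cup_rim 0.57 [327. 230.] [0.458 0.232 0.03 ]
wrist cup_rim 0.46 [318. 256.] [0.49  0.264 0.03 ]
```

View pics/c3.png

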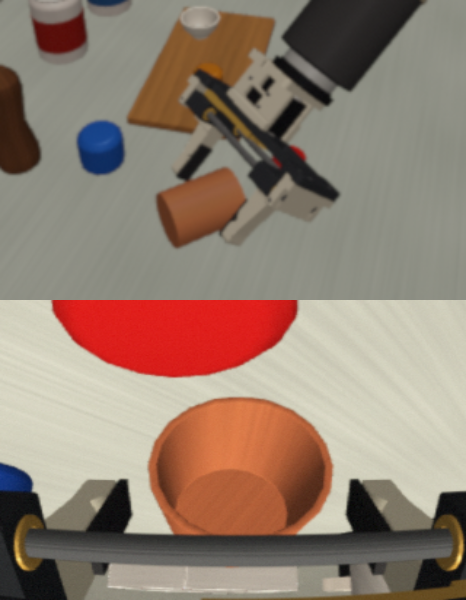

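The fingers straddle the cup and the mouth is centred between them. I'll go 12 mm deeper and close.

```bash
python3 -m handwheel '[{"delta_pos":[0.15,0.15,-0.4],"dr":[0,0,0]},{"delta_pos":[0,0,0],"dr":[0,0,0]}]' -1
python3 -m handwheel '[{"delta_pos":[0,0,0],"dr":[0,0,0]},{"delta_pos":[0,0,0],"dr":[0,0,0]},{"delta_pos":[0,0,0],"dr":[0,0,0]},{"delta_pos":[0,0,0],"dr":[0,0,0]},{"delta_pos":[0,0,0],"dr":[0,0,0]},{"delta_pos":[0,0,0],"dr":[0,0,0]},{"delta_pos":[0,0,0],"dr":[0,0,0]}]' 1 25
python3 -m handwheel '[{"delta_pos":[0,0,0.5],"dr":[0,0,0]},{"delta_pos":[0,0,0.8],"dr":[0,0,0]},{"delta_pos":[0,0,0.8],"dr":[0,0,0]},{"delta_pos":[0,0,0.8],"dr":[0,0,0]},{"delta_pos":[0,0,0.5],"dr":[0,0,0]},{"delta_pos":[0,0,0],"dr":[0,0,0]}]'
```

```text
t: 7.0
eef_pos: [0.4835, 0.2576, 0.0319]
ee_rot: [3.13, 0.814, -2.261]
force: [0.1, -0.4, 0.1]
width: 0.0877
gripper_force: 0.0
t: 7.7
eef_pos: [0.4835, 0.2577, 0.0321]
ee_rot: [3.13, 0.814, -2.26]
force: [-2.1, -2.6, 4.8]
width: 0.061
gripper_force: 24.5
t: 8.3
eef_pos: [0.4835, 0.2587, 0.1361]
ee_rot: [3.133, 0.817, -2.256]
force: [-0.4, 0.5, -1.3]
width: 0.0608
gripper_force: 24.5
```

```bash
python3 -m handwheel '[{"delta_pos":[0,0,0],"dr":[-6.6,5.34,0]},{"delta_pos":[0,0,0],"dr":[-6.6,5.34,0]},{"delta_pos":[0,0,0],"dr":[-6.6,5.34,0]},{"delta_pos":[0,0,0],"dr":[-6.6,5.34,0]},{"delta_pos":[0,0,0],"dr":[-6.6,5.34,0]},{"delta_pos":[0,0,0],"dr":[-6.6,5.34,0]},{"delta_pos":[0,0,0],"dr":[-6.6,5.34,0]},{"delta_pos":[0,0,0],"dr":[-6.6,5.34,0]},{"delta_pos":[0,0,0],"dr":[-6.6,5.34,0]},{"delta_pos":[0,0,0],"dr":[-6.6,5.34,0]}]'
python3 -m handwheel '[{"delta_pos":[0,0,0],"dr":[0,0,0]},{"delta_pos":[0,0,0],"dr":[0,0,0]}]'
python3 - <<'E'
from h import *
from scipy.spatial.transform import Rotation as Ro
s=get_state();print(s["q"].round(3))
R0=Ro.from_euler("xyz",[3.13,.814,-2.26]);R=Ro.from_euler("xyz",s["ee_rot"])
y=R0.as_matrix()[:,1];h=np.array([y[0],y[1],0]);h/=np.linalg.norm(h)
if h[0]>0:h=-h
T=Ro.from_rotvec(h*np.pi/2)*R0   # rotation about -(.777,-.63)
print(h,"remaining deg",np.degrees((T*R.inv()).as_rotvec()).round(2))
E
```

```text
t: 9.3
eef_pos: [0.4643, 0.2295, 0.1103]
ee_rot: [3.107, -0.327, -2.276]
force: [0.6, 0.3, -1.5]
width: 0.0613
gripper_force: 24.5
t: 9.5
eef_pos: [0.464, 0.2294, 0.1077]
ee_rot: [3.107, -0.324, -2.276]
force: [-1.0, 0.1, -1.4]
width: 0.0611
gripper_force: 24.5
[ 0.823  0.42  -0.275 -0.022 -1.201 -1.522]
[-0.77708506  0.62939559  0.        ] remaining deg [-20.1   14.6    1.95]
```

```bash
python3 -m handwheel '[{"delta_pos":[0.15,0.2,0],"dr":[-3.4,2.4,0.3]},{"delta_pos":[0.15,0.2,0],"dr":[-3.4,2.4,0.3]},{"delta_pos":[0.15,0.2,0],"dr":[-3.4,2.4,0.3]},{"delta_pos":[0.15,0.2,0],"dr":[-3.4,2.4,0.3]},{"delta_pos":[0.1,0.15,0],"dr":[-3.4,2.4,0.3]},{"delta_pos":[0,0,0],"dr":[-3.1,2.4,0.3]},{"delta_pos":[0,0,0],"dr":[0,0,0]},{"delta_pos":[0,0,0],"dr":[0,0,0]}]'
python3 - <<'E'
from h import *
from scipy.spatial.transform import Rotation as Ro
s=get_state();print(s["q"].round(3))
R0=Ro.from_euler("xyz",[3.13,.814,-2.26]);R=Ro.from_euler("xyz",s["ee_rot"])
h=np.array([-.777,.629,0])
T=Ro.from_rotvec(h*np.pi/2)*R0
print("remaining deg",np.degrees((T*R.inv()).as_rotvec()).round(2))
a=snap("side")
cv2.imwrite("pics/c4.png",cv2.resize(a[160:360,180:460,::-1],(700,500)))
E
```

```text
t: 10.3
eef_pos: [0.4855, 0.2578, 0.1105]
ee_rot: [-3.136, -0.748, -2.264]
force: [-0.2, -0.4, -1.7]
width: 0.0611
gripper_force: 24.5
[ 0.858  0.705  0.039  0.019 -1.653 -1.555]
remaining deg [-0.22  0.46  0.05]
```

View pics/c4.png

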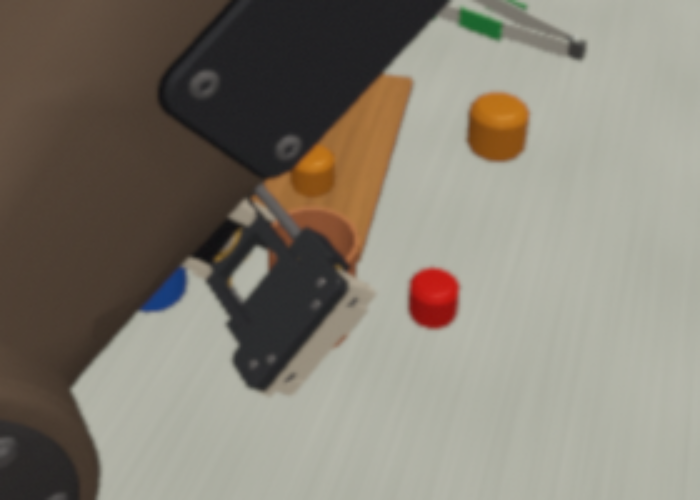

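```bash
python3 -m handwheel '[{"delta_pos":[0,0,-0.6],"dr":[0,0,0]},{"delta_pos":[0,0,-0.6],"dr":[0,0,0]},{"delta_pos":[0,0,-0.5],"dr":[0,0,0]},{"delta_pos":[0,0,-0.1],"dr":[0,0,0]},{"delta_pos":[0,0,0],"dr":[0,0,0]}]'
python3 -m handwheel '[{"delta_pos":[0,0,-0.07],"dr":[0,0,0]},{"delta_pos":[0,0,0],"dr":[0,0,0]}]'
python3 -m handwheel '[{"delta_pos":[0,0,-0.07],"dr":[0,0,0]},{"delta_pos":[0,0,0],"dr":[0,0,0]}]'
```

```text
t: 10.85
eef_pos: [0.4856, 0.258, 0.056]
ee_rot: [-3.134, -0.752, -2.264]
force: [-0.2, -0.3, -0.4]
width: 0.0613
gripper_force: 24.5
t: 11.05
eef_pos: [0.4862, 0.2586, 0.055]
ee_rot: [-3.134, -0.749, -2.265]
force: [0.1, -0.4, -1.1]
width: 0.0608
gripper_force: 24.5
t: 11.25
eef_pos: [0.486, 0.2585, 0.0528]
ee_rot: [-3.134, -0.749, -2.265]
force: [-0.6, -0.5, -0.9]
width: 0.0609
gripper_force: 24.5
```

```bash
for i in 1 2; do :; done; python3 -m handwheel '[{"delta_pos":[0,0,-0.07],"dr":[0,0,0]},{"delta_pos":[0,0,0],"dr":[0,0,0]}]'
python3 -m handwheel '[{"delta_pos":[0,0,-0.07],"dr":[0,0,0]},{"delta_pos":[0,0,0],"dr":[0,0,0]}]'
```

```text
t: 11.45
eef_pos: [0.486, 0.2584, 0.0508]
ee_rot: [-3.134, -0.75, -2.265]
force: [0.8, -0.4, -0.9]
width: 0.0612
gripper_force: 24.5
t: 11.65
eef_pos: [0.4865, 0.2584, 0.0501]
ee_rot: [-3.133, -0.75, -2.264]
force: [1.2, 1.0, 7.2]
width: 0.0603
gripper_force: 24.5
```

```bash
python3 -m handwheel '[{"delta_pos":[0,0,0],"dr":[0,0,0]},{"delta_pos":[0,0,0],"dr":[0,0,0]},{"delta_pos":[0,0,0],"dr":[0,0,0]},{"delta_pos":[0,0,0],"dr":[0,0,0]},{"delta_pos":[0,0,0],"dr":[0,0,0]}]' -1
python3 -m handwheel '[{"delta_pos":[0.2,0.26,0.36],"dr":[0,0,0]},{"delta_pos":[0.42,0.52,0.73],"dr":[0,0,0]},{"delta_pos":[0.42,0.52,0.73],"dr":[0,0,0]},{"delta_pos":[0.42,0.52,0.73],"dr":[0,0,0]},{"delta_pos":[0.42,0.52,0.73],"dr":[0,0,0]},{"delta_pos":[0,0,1],"dr":[5,-4,0]},{"delta_pos":[0,0,1],"dr":[5,-4,0]},{"delta_pos":[0,0,1],"dr":[5,-4,0]},{"delta_pos":[0,0,0],"dr":[5,-4,0]},{"delta_pos":[0,0,0],"dr":[5,-4,0]}]'
python3 - <<'E'
from h import *
a=snap("side");b=snap("top"); Z.update(cup=0,cup_rim=.08,cup_center=.04)
for c in("top","side"): marks(c,["cup","cup_rim","cup_center"])
cv2.imwrite("pics/c5.png",np.vstack([cv2.resize(a[160:340,180:460,::-1],(466,300)),cv2.resize(b[150:310,170:420,::-1],(466,300))]))
E
```

```text
t: 12.15
eef_pos: [0.4859, 0.2584, 0.0484]
ee_rot: [-3.134, -0.75, -2.265]
force: [0.0, -0.9, 0.5]
width: 0.0873
gripper_force: 0.0
t: 13.15
eef_pos: [0.5429, 0.3292, 0.2389]
ee_rot: [3.139, -0.183, -2.26]
force: [-0.1, -0.3, -0.4]
width: 0.0875
gripper_force: 0.0
top cup 0.66 [220. 232.] [0.476 0.266 0.   ]
top cup_rim 0.55 [216. 225.] [0.491 0.259 0.08 ]
top cup_rim 0.34 [285. 204.] [0.554 0.06  0.08 ]
top cup_center 0.9 [221. 226.] [0.49  0.254 0.04 ]
top cup_center 0.44 [297. 133.] [0.78  0.029 0.04 ]
top cup_center 0.15 [340. 134.] [ 0.778 -0.104  0.04 ]
side cup 0.83 [301. 309.] [0.493 0.254 0.   ]
side cup 0.63 [307. 228.] [0.564 0.03  0.   ]
side cup 0.43 [284. 162.] [ 0.738 -0.242  0.   ]
side cup_rim 0.78 [304. 278.] [0.487 0.251 0.08 ]
side cup_rim 0.42 [248. 183.] [0.72  0.011 0.08 ]
side cup_center 0.97 [301. 300.] [0.488 0.265 0.04 ]
side cup_center 0.25 [286. 159.] [ 0.711 -0.192  0.04 ]
```

View pics/c5.png

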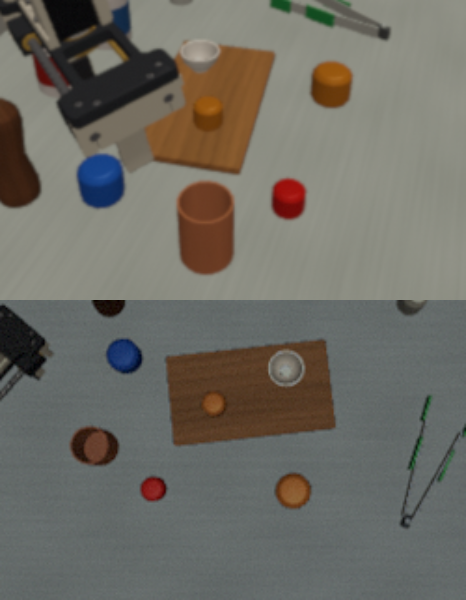

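The cup stands at about (0.488, 0.258): in the top view it is upright at (220,228), clear of the red and blue pieces. Next I go over the tongs.

```bash
python3 -m handwheel '[{"delta_pos":[-0.12,-0.5,0],"dr":[4,-3.3,0]},{"delta_pos":[-0.12,-0.8,0],"dr":[4,-3.3,0]},{"delta_pos":[-0.12,-1,0],"dr":[0,0,-4]},{"delta_pos":[-0.12,-1,0],"dr":[0,0,-4]},{"delta_pos":[-0.12,-1,0],"dr":[0,0,-4]},{"delta_pos":[-0.12,-1,0],"dr":[0,0,-4]},{"delta_pos":[-0.12,-1,0],"dr":[0,0,-4]},{"delta_pos":[-0.12,-1,0],"dr":[0,0,-4]},{"delta_pos":[-0.12,-1,0],"dr":[0,0,-4]},{"delta_pos":[-0.12,-1,0],"dr":[0,0,-4]}]'
python3 -m handwheel '[{"delta_pos":[-0.12,-1,0],"dr":[0,0,-4]},{"delta_pos":[-0.12,-1,0],"dr":[0,0,-4]},{"delta_pos":[-0.12,-1,0],"dr":[0,0,-4]},{"delta_pos":[-0.12,-1,0],"dr":[0,0,-4]},{"delta_pos":[-0.12,-1,0],"dr":[0,0,-4]},{"delta_pos":[-0.12,-1,0],"dr":[0,0,-4]},{"delta_pos":[-0.12,-1,0],"dr":[0,0,-4]},{"delta_pos":[-0.12,-1,0],"dr":[0,0,-4]},{"delta_pos":[-0.1,-1,0],"dr":[0,0,-4]},{"delta_pos":[0,0,0],"dr":[0,0,-4]}]'
python3 -m handwheel '[{"delta_pos":[0,0,0],"dr":[0,0,0]},{"delta_pos":[0,0,0],"dr":[0,0,0]}]'
python3 - <<'E'
from h import *
print(get_state()["q"].round(3))
snap("wrist","w6"); marks("wrist",["tongs_grip","tongs_tips","tongs_left","tongs_right","tongs"])
E
```

```text
t: 14.55
eef_pos: [0.5064, 0.0487, 0.2362]
ee_rot: [3.14, -0.012, -2.821]
force: [0.9, -0.4, 0.8]
width: 0.0878
gripper_force: 0.0
t: 15.55
eef_pos: [0.4744, -0.2229, 0.2358]
ee_rot: [3.141, -0.013, 2.761]
force: [0.1, -0.1, 0.4]
width: 0.0875
gripper_force: 0.0
t: 15.75
eef_pos: [0.4748, -0.2203, 0.2363]
ee_rot: [3.14, -0.012, 2.769]
force: [-0.2, 0.7, -0.0]
width: 0.088
gripper_force: 0.0
[-0.063  0.123 -0.322 -0.006 -1.136 -1.878]
wrist tongs_tips 0.35 [500. 188.] [0.569 0.001 0.013]
wrist tongs_left 0.94 [272. 107.] [ 0.371 -0.243  0.013]
wrist tongs_left 0.57 [497. 189.] [ 0.569 -0.003  0.013]
wrist tongs_right 0.93 [267. 108.] [ 0.367 -0.252  0.   ]
wrist tongs 0.81 [271. 193.] [ 0.469 -0.289  0.   ]
```

View pics/w6.png

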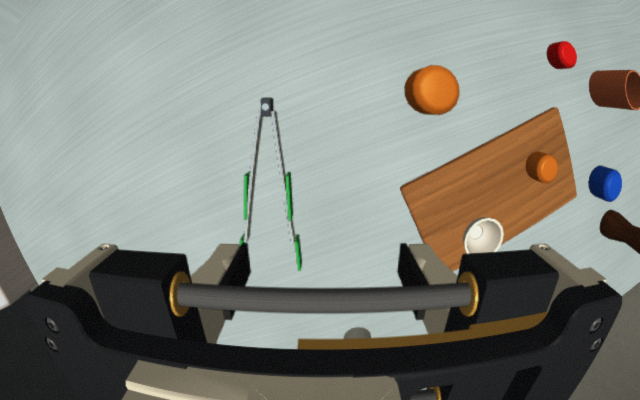

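```bash
python3 -m handwheel '[{"delta_pos":[-0.08,-0.77,-0.5],"dr":[-0.25,-0.64,-2.6]},{"delta_pos":[-0.08,-0.77,-0.5],"dr":[0,0,0]},{"delta_pos":[-0.07,-0.75,-0.5],"dr":[0,0,0]},{"delta_pos":[0,0,-1],"dr":[0,0,0]},{"delta_pos":[0,0,-1],"dr":[0,0,0]},{"delta_pos":[0,0,-1],"dr":[0,0,0]},{"delta_pos":[0,0,-0.8],"dr":[0,0,0]},{"delta_pos":[0,0,0],"dr":[0,0,0]},{"delta_pos":[0,0,0],"dr":[0,0,0]}]' -1
python3 - <<'E'
from h import *
snap("wrist","w7"); marks("wrist",["tongs_grip","tongs_left","tongs_right","tongs"])
cv2.imwrite("pics/c7.png",cv2.imread("pics/w7.png")[60:330,140:500])
E
```

```text
t: 16.95
eef_pos: [0.4679, -0.2891, 0.0784]
ee_rot: [3.139, 0.001, 2.722]
force: [-0.1, -1.1, 1.2]
width: 0.0874
gripper_force: 0.0
wrist tongs_left 0.69 [324.  76.] [ 0.372 -0.246  0.013]
wrist tongs_right 0.83 [312.  69.] [ 0.363 -0.251  0.   ]
wrist tongs 0.56 [615. 323.] [0.801 0.035 0.   ]
```

View pics/c7.png

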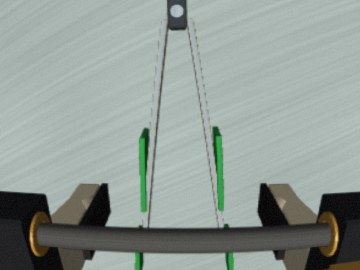

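```bash
python3 -m handwheel '[{"delta_pos":[0,0,-0.6],"dr":[0,0,0]},{"delta_pos":[0,0,-0.6],"dr":[0,0,0]},{"delta_pos":[0,0,-0.4],"dr":[0,0,0]},{"delta_pos":[0,0,-0.28],"dr":[0,0,0]},{"delta_pos":[0,0,0],"dr":[0,0,0]}]' -1
python3 -m handwheel '[{"delta_pos":[0,0,0],"dr":[0,0,0]},{"delta_pos":[0,0,0],"dr":[0,0,0]},{"delta_pos":[0,0,0],"dr":[0,0,0]},{"delta_pos":[0,0,0],"dr":[0,0,0]},{"delta_pos":[0,0,0],"dr":[0,0,0]},{"delta_pos":[0,0,0],"dr":[0,0,0]}]' -0.13 25
```

```text
t: 17.7
eef_pos: [0.4672, -0.289, 0.0208]
ee_rot: [3.139, 0.0, 2.721]
force: [0.7, -0.0, 0.4]
width: 0.0878
gripper_force: 0.0
t: 18.3
eef_pos: [0.468, -0.2893, 0.022]
ee_rot: [3.139, 0.003, 2.722]
force: [-0.1, 0.1, 3.8]
width: 0.0508
gripper_force: 5.9
```

```bash
python3 -m handwheel '[{"delta_pos":[0,0,0.3],"dr":[0,0,0]},{"delta_pos":[0,0,0.6],"dr":[0,0,0]},{"delta_pos":[0,0,0.7],"dr":[0,0,0]},{"delta_pos":[0,0,0.7],"dr":[0,0,0]},{"delta_pos":[0,0,0.7],"dr":[0,0,0]},{"delta_pos":[0,0,0.6],"dr":[0,0,0]},{"delta_pos":[0,0,0.4],"dr":[0,0,0]},{"delta_pos":[0,0.3,0],"dr":[0,0,0]},{"delta_pos":[0,0.5,0],"dr":[0,0,2]},{"delta_pos":[0,0.7,0],"dr":[0,0,2]}]'
python3 -m handwheel '[{"delta_pos":[0,0.8,0],"dr":[0,0,2]},{"delta_pos":[0,0.8,0],"dr":[0,0,2]},{"delta_pos":[0,0.8,0],"dr":[0,0,2]},{"delta_pos":[0,0.8,0],"dr":[0,0,2]},{"delta_pos":[0,0.8,0],"dr":[0,0,2]},{"delta_pos":[0,0.8,0],"dr":[0,0,2]},{"delta_pos":[0,0.8,0],"dr":[0,0,2]},{"delta_pos":[0,0.8,0],"dr":[0,0,2]},{"delta_pos":[0,0.8,0],"dr":[0,0,2]},{"delta_pos":[0,0.8,0],"dr":[0,0,2]}]'
python3 -m handwheel '[{"delta_pos":[0,0.7,0],"dr":[0,0,0]},{"delta_pos":[0,0.6,0],"dr":[0,0,0]},{"delta_pos":[0,0.4,0],"dr":[0,0,0]},{"delta_pos":[0,0.2,0],"dr":[0,0,0]},{"delta_pos":[0,0,0],"dr":[0,0,0]},{"delta_pos":[0,0,0],"dr":[0,0,0]}]'
python3 - <<'E'
from h import *
s=get_state();p=s["eef_pos"];print(p,s["ee_rot"],s["q"].round(3))
a=snap("wrist");b=snap("side");snap("top")
marks("side",["croquette_center"]);marks("top",["croquette_center"]);marks("wrist",["croquette_center"])
Z.update(tongs_tips=p[2]-.009)
marks("side",["tongs_tips"]);marks("wrist",["tongs_tips"]);marks("top",["tongs_tips"])
cv2.imwrite("pics/c8.png",np.vstack([cv2.resize(a[:,:,::-1],(464,290)),cv2.resize(b[140:320,180:460,::-1],(464,300))]))
E
```

```text
t: 19.3
eef_pos: [0.4667, -0.243, 0.1403]
ee_rot: [3.139, -0.0, 2.793]
force: [0.3, 1.5, -0.9]
width: 0.0496
gripper_force: 5.0
t: 20.3
eef_pos: [0.4662, -0.0025, 0.1404]
ee_rot: [3.139, -0.0, -3.139]
force: [-0.9, -0.2, -1.0]
width: 0.0495
gripper_force: 5.0
t: 20.9
eef_pos: [0.4673, 0.0526, 0.1413]
ee_rot: [3.139, 0.001, 3.141]
force: [-0.8, 0.1, -1.1]
width: 0.0499
gripper_force: 5.0
[0.46731968 0.05259898 0.14126786] [3.13909722e+00 1.26633591e-03 3.14065638e+00] [ 5.310e-01  1.200e-01 -5.710e-01 -2.000e-03 -8.770e-01 -2.101e+00]
side croquette_center 0.95 [240. 267.] [0.632 0.223 0.033]
side croquette_center 0.94 [381. 209.] [ 0.412 -0.056  0.033]
side croquette_center 0.89 [353. 279.] [0.416 0.181 0.033]
side croquette_center 0.7 [308. 229.] [0.548 0.071 0.033]
top croquette_center 0.7 [325. 185.] [ 0.62  -0.059  0.033]
top croquette_center 0.6 [328. 252.] [ 0.416 -0.067  0.033]
top croquette_center 0.49 [283. 202.] [0.566 0.069 0.033]
top croquette_center 0.49 [234. 180.] [0.633 0.221 0.033]
wrist croquette_center 0.79 [193. 150.] [ 0.413 -0.058  0.033]
wrist croquette_center 0.72 [337. 296.] [0.556 0.066 0.033]
wrist croquette_center 0.72 [446. 154.] [0.418 0.157 0.033]
side tongs_tips 0.6 [312. 190.] [0.54  0.065 0.132]
top tongs_tips 0.48 [283. 205.] [0.547 0.061 0.132]
```

View pics/c8.png

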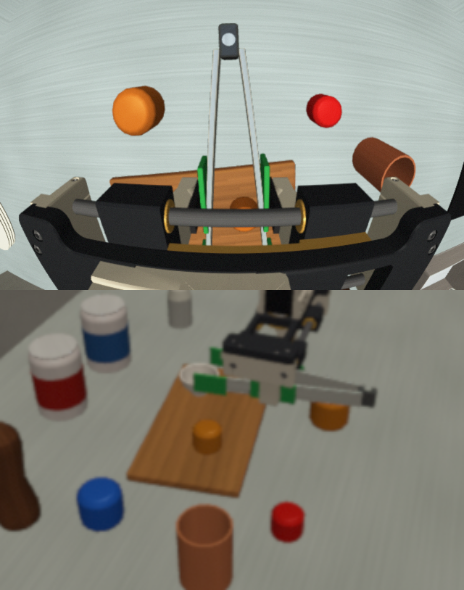

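```bash
python3 -m handwheel '[{"delta_pos":[0.23,0.24,0],"dr":[0,0,0]},{"delta_pos":[0.23,0.24,-0.3],"dr":[0,0,0]},{"delta_pos":[0,0,-0.6],"dr":[0,0,0]},{"delta_pos":[0,0,-0.6],"dr":[0,0,0]},{"delta_pos":[0,0,-0.3],"dr":[0,0,0]},{"delta_pos":[0,0,0],"dr":[0,0,0]},{"delta_pos":[0,0,0],"dr":[0,0,0]}]'
python3 - <<'E'
from h import *
s=get_state();p=s["eef_pos"];print(p)
a=snap("wrist");b=snap("side")
marks("side",["croquette_center"]);marks("wrist",["croquette_center"])
cv2.imwrite("pics/c9.png",np.vstack([cv2.resize(a[220:360,200:460,::-1],(520,280)),cv2.resize(b[170:270,250:420,::-1],(520,306))]))
E
```

```text
t: 22.05
eef_pos: [0.4819, 0.0676, 0.0876]
ee_rot: [3.139, 0.002, 3.141]
force: [0.8, -0.6, -0.9]
width: 0.0496
gripper_force: 5.0
[0.48186276 0.06756947 0.08762915]
side croquette_center 0.78 [379. 210.] [ 0.415 -0.049  0.033]
side croquette_center 0.76 [354. 278.] [0.415 0.178 0.033]
side croquette_center 0.6 [239. 264.] [0.638 0.216 0.033]
side croquette_center 0.52 [306. 227.] [0.553 0.065 0.033]
wrist croquette_center 0.95 [143. 145.] [ 0.415 -0.059  0.033]
wrist croquette_center 0.71 [320. 320.] [0.556 0.065 0.033]
wrist croquette_center 0.59 [457. 141.] [0.415 0.157 0.033]
```

View pics/c9.png

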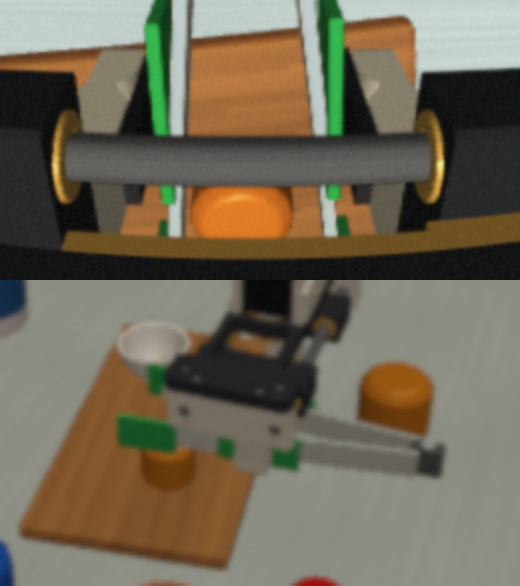

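The croquette sits centrally between the arms (crop column about 242, arms at 178 and 328). I'll descend and squeeze.

```bash
python3 -m handwheel '[{"delta_pos":[0,-0.05,-0.5],"dr":[0,0,0]},{"delta_pos":[0,0,-0.5],"dr":[0,0,0]},{"delta_pos":[0,0,-0.42],"dr":[0,0,0]},{"delta_pos":[0,0,0],"dr":[0,0,0]}]'
python3 -m handwheel '[{"delta_pos":[0,0,0],"dr":[0,0,0]},{"delta_pos":[0,0,0],"dr":[0,0,0]},{"delta_pos":[0,0,0],"dr":[0,0,0]},{"delta_pos":[0,0,0],"dr":[0,0,0]},{"delta_pos":[0,0,0],"dr":[0,0,0]},{"delta_pos":[0,0,0],"dr":[0,0,0]},{"delta_pos":[0,0,0],"dr":[0,0,0]},{"delta_pos":[0,0,0],"dr":[0,0,0]}]' 1 23
```

```text
t: 22.65
eef_pos: [0.4808, 0.0654, 0.0442]
ee_rot: [3.14, 0.0, 3.14]
force: [-0.6, -0.6, -1.2]
width: 0.0498
gripper_force: 5.0
t: 23.45
eef_pos: [0.4819, 0.0661, 0.0452]
ee_rot: [3.138, 0.003, 3.141]
force: [0.6, 0.7, 2.1]
width: 0.0387
gripper_force: 22.8
```

```bash
python3 -m handwheel '[{"delta_pos":[0,0,0.2],"dr":[0,0,0]},{"delta_pos":[0,0,0.5],"dr":[0,0,0]},{"delta_pos":[0,0,0.6],"dr":[0,0,0]},{"delta_pos":[0,0,0.6],"dr":[0,0,0]},{"delta_pos":[0,0,0.6],"dr":[0,0,0]},{"delta_pos":[0,0,0.6],"dr":[0,0,0]},{"delta_pos":[0,0,0.4],"dr":[0,0,0]},{"delta_pos":[0,0,0.2],"dr":[0,0,0]},{"delta_pos":[0,0,0],"dr":[0,0,0]},{"delta_pos":[0,0,0],"dr":[0,0,0]}]'
python3 -m handwheel '[{"delta_pos":[-0.2,0.3,0],"dr":[0,0,2]},{"delta_pos":[-0.2,0.5,0],"dr":[0,0,3]},{"delta_pos":[-0.25,0.6,0],"dr":[0,0,4]},{"delta_pos":[-0.25,0.7,0],"dr":[0,0,4]},{"delta_pos":[-0.25,0.7,0],"dr":[0,0,4]},{"delta_pos":[-0.25,0.7,0],"dr":[0,0,4]},{"delta_pos":[-0.2,0.6,0],"dr":[0,0,4]},{"delta_pos":[-0.2,0.5,0],"dr":[0,0,3]},{"delta_pos":[-0.16,0.35,0],"dr":[0,0,2]},{"delta_pos":[0,0.2,0],"dr":[0,0,0]}]'
python3 -m handwheel '[{"delta_pos":[0,0,0],"dr":[0,0,0]},{"delta_pos":[0,0,0],"dr":[0,0,0]},{"delta_pos":[0,0,0],"dr":[0,0,0]}]'
python3 - <<'E'
from h import *
s=get_state();p=s["eef_pos"];yw=s["ee_rot"][2]+np.pi;print(p,yw,"tips",p+.075*np.array([np.cos(yw),np.sin(yw),0]))
a=snap("top");b=snap("side");snap("wrist")
Z.update(croquette_center=p[2]-.012,cup=0,cup_rim=.08,cup_center=.04)
for c in("top","side","wrist"):marks(c,["croquette_center","cup","cup_rim","cup_center"])
cv2.imwrite("pics/c10.png",np.vstack([cv2.resize(a[160:280,160:330,::-1],(425,300)),cv2.resize(b[200:330,220:404,::-1],(425,300))]))
E
```

```text
t: 24.45
eef_pos: [0.4809, 0.0656, 0.1553]
ee_rot: [3.139, 0.001, 3.14]
force: [-0.2, 0.2, -1.9]
width: 0.0388
gripper_force: 22.7
t: 25.45
eef_pos: [0.4218, 0.221, 0.1555]
ee_rot: [3.139, 0.001, -2.617]
force: [-0.2, -0.4, -2.6]
width: 0.0386
gripper_force: 22.7
t: 25.75
eef_pos: [0.4227, 0.2197, 0.1558]
ee_rot: [3.139, 0.002, -2.62]
force: [0.4, 0.1, -0.8]
width: 0.0386
gripper_force: 22.7
[0.42272711 0.2197456  0.15584201] 0.5212758028786624 tips [0.48776595 0.25709462 0.15584201]
top croquette_center 0.8 [233. 178.] [0.618 0.199 0.144]
top croquette_center 0.6 [326. 248.] [ 0.426 -0.059  0.144]
top croquette_center 0.53 [213. 224.] [0.49  0.252 0.144]
top croquette_center 0.49 [252. 249.] [0.423 0.145 0.144]
top cup_rim 0.47 [225. 247.] [0.428 0.231 0.08 ]
top cup_rim 0.44 [215. 227.] [0.487 0.262 0.08 ]
top cup_rim 0.25 [300. 197.] [0.576 0.017 0.08 ]
top cup_center 0.56 [220. 228.] [0.486 0.259 0.04 ]
top cup_center 0.5 [324. 188.] [ 0.608 -0.054  0.04 ]
top cup_center 0.38 [225. 248.] [0.425 0.241 0.04 ]
side croquette_center 0.88 [354. 283.] [0.391 0.294 0.144]
side croquette
[... 183 characters left out ...]
310.] [0.488 0.255 0.   ]
side cup 0.6 [194. 277.] [0.725 0.252 0.   ]
side cup 0.2 [348. 252.] [0.454 0.078 0.   ]
side cup_rim 0.69 [303. 278.] [0.489 0.252 0.08 ]
side cup_rim 0.16 [299. 309.] [0.471 0.316 0.08 ]
side cup_center 0.59 [302. 299.] [0.487 0.264 0.04 ]
wrist croquette_center 0.89 [270. 166.] [0.387 0.17  0.144]
wrist croquette_center 0.7 [89. 68.] [0.386 0.042 0.144]
wrist croquette_center 0.68 [ 45. 288.] [0.575 0.034 0.144]
wrist cup 0.57 [324. 260.] [0.486 0.259 0.   ]
wrist cup 0.27 [322.  61.] [0.31  0.156 0.   ]
wrist cup_rim 0.83 [322. 301.] [0.484 0.256 0.08 ]
wrist cup_center 0.6 [ 67. 218.] [ 0.582 -0.028  0.04 ]
wrist cup_center 0.55 [324. 278.] [0.484 0.257 0.04 ]
```

View pics/c10.png

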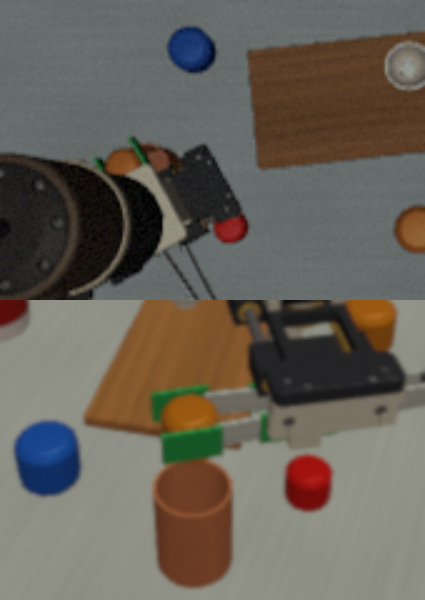

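The croquette is held at about (0.488, 0.257), 63 mm above the rim. The cup axis is at about (0.487, 0.258), so it is centred and still, and I'm handing in.

```bash
python3 -c "from station import job_done; print(job_done())"
```

```text
the job is handed in; nothing more can be done
None
```

I stood the cup upright and let go of it, and handed the job in at about 26 s with the croquette held in the tongs, centred over the cup about 60 mm above the rim; I got no verdict back from the judging.

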